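Check a seal vise with a feeler blade on the ink-painting table

ROBOT

A 6-joint arm with a two-finger parallel gripper is mounted at the origin on the work surface. World frame = base frame: x ahead of the robot, y to its left, z up, the work surface at z = 0. Lengths are in m, angles in rad, forces in N, time in s.
With the tool pointing down it reaches from about 0.375 to 0.9 m from the base axis. Payload 3.1 kg.
Tool frame: the origin (TCP) lies midway between the tips of the shut fingers; the grasp point (between the pads) lies 19 mm behind it; x points along the fingers, z is the direction in which the jaws open and shut, and the axes are right-handed (so a half turn about x gives the same grasp; the last joint's range is limited). The gripper opens to 87 mm and grips with 3 to 60 N. Pads are 19 mm wide; open, the fingers measure 117 mm over their backs; the gripper's body (75 mm by 190 mm) begins 51 mm behind the grasp point.
Start: joints at [1.115, 0.527, 1.433, -0, 1.181, -0.178], TCP at [0.171, 0.601, 0.223] pointing down, gripper open.
Joint ranges: [-3.08, 3.08], [-0.75, 2.2], [0.22, 2.44], [-1.43, 4.57], [0, 2.65], [-2.85, 2.85]. Speed limits (rad/s): [2.79, 2.79, 3.14, 3.14, 3.14, 3.14].

INTERFACE

Orientations are given as a unit quaternion [x, y, z, w].
In Python, from rig import readout, imaging, robot gives the robot as it stands. The module is installed in compiled form; this text tells all that it offers.
- The arm moves only by the tool play_rows, never from a script. Its argument "rows" is text: rows parted by semicolons, each of 7 numbers parted by spaces: the turn, a rotation vector about the tool's x, y, z in rad, then the shift along the tool's x, y, z in mm, then the closure, from 0 (fully open) to 1 (shut). In form: ax ay az tx ty tz gripper; .... A call has 1 to 8 rows; each row shifts and turns the commanded pose from where the row before left it, along the tool's axes as they then stand; what a row does not reach is not made up. A row lasts 1/12 s, in which the tool goes at most 41.7 mm and 7.16 degrees, less where a joint would pass 70% of its speed; a pose out of reach is approached as far as the arm can. A call with a gripper value outside its range is refused whole. The fingers move at their own pace and stop on an object; "squeeze" is the grip in N (left out, the last holds). Time passes only in rows, so rows that do not move let the fingers close. It gives the time, the measured TCP pose, the force and the opening at its end, in the units of the state.
- readout.get_obs(): the state, without advancing time (a new reading comes with each control period).
- imaging.camera(name): name is "scene" or "top" or "wrist"; returns the picture (400x640x3 uint8, blue, green, red); there is no depth.
- imaging.camera_info(name): a dict with "K" (3x3 intrinsics, pixels), "world_to_cam" (4x4, takes a point from world to camera coordinates). Camera axes: x right, y down, z forward; pixel columns grow to the right and rows downward; lengths in m; the calibration is good to about 2 mm. A picture is of the moment at which its call begins: read the wrist's pose just before it. camera_info takes no time and is no camera call; for the wrist camera it gives the pose at the moment of the call.
- robot.hand_in(): hands the job in, once; it reports no verdict.
The state is a dict: "time": time; "q": joint angles; "joint_velocities": joint speeds; "joint_torque": joint torques, N m; "position": TCP position; "tool_rot": TCP orientation; "ft_force": force on the tool from outside, world axes, zero at the start; "moment": the same for the moment, N m; "grip_width": finger opening in m.
Only numpy, scipy, OpenCV 4.12 (cv2) and the standard library are available. Lean on these libraries where they do the work, as an engineer would, in place of code of your own. Each camera call takes 0.05 s, during which the arm holds its last target. There are 200 camera calls.

TASK

Before the next seal stone is clamped, check the gap of the empty seal vise (the one with two steel jaws): lift the thick feeler, the one with the flat slab grip, out of its wooden rest and slide it straight down between the steel jaws, feeling the jaws drag on the blade, until its tip is fully home at the bottom of the gap. Let go and leave it standing upright there, blade in line with the jaws and about the middle of their length. Do not ram it, and leave the other feeler in the rest.

Things in the scene. Friction and masses are not known exactly. Their poses are not given: they have to be found in the camera images.
- thick_grip (a point): Thick feeler: dark-wood slab grip 40 mm wide (its x), 16 mm thick (its y: take it across this), 50 mm high; from its middle a steel blade 22 mm wide (x), 7 mm thick (y), 55 mm long points straight down. Point: the grip's centre, 80 mm above the blade tip; z up. 80 to 170 g. It starts upright in one slot of a fixed wooden rest, the grip's underside on the rest's top, 65 mm above the table.
- thin_grip (a point): The other feeler, to be left in the rest: round dark-wood knob 36 mm across, 32 mm high, over a blade only 3 mm thick, too thin for the gap. Point: the knob's centre. The rest is a mid-brown block 130 x 56 x 65 mm with two slots, 26 x 11 mm, 72 mm apart along its length (the feelers' x); which feeler is in which slot varies.
- vise: Empty seal vise, fixed: mid-brown wooden base 80 (x) x 130 (y) x 20 mm high, wooden end blocks 52 mm high at y = +-56 mm, two steel jaws 44 mm long (x) in the middle. Origin: centre of the base's underside, right below the middle of the gap; the gap runs along x; z up. Not the dark vise near by that holds a stone seal (88 mm high).
- vise_mouth (a point): Middle of the gap at the jaws' top, 66 mm above the table (axes as the vise). The mouth is 20 mm wide, narrowing over 14 mm to 4 mm; the bottom is 46 mm below this point, so when home the grip's centre is 34 mm above it. Both jaws give way along y, up to 12 mm each, on springs (2.5 N plus 0.5 N per mm): the thick blade drags with 3 to 10 N, most in the flare; the bottom is hard.
Things that resemble listed ones, but are neither listed nor needed, are in the scene too. What is shaped like the vise but turquoise is not meant.

How it is judged:
On the way, in this order (a step that is already met when the one before it is completed fails the run):
1. the thick feeler is lifted clear of the rest (height (world z) of thick_grip above 0.145 m), for 0.1 s.
2. held by the gripper, the blade slides in between the jaws and drags on them (z of thick_grip in the frame of vise below 0.13 m and horizontal distance between thick_grip and vise below 0.02 m and contact force between feeler_thick and vise above 1 N and contact force between the fingers and feeler_thick above 1 N), for 0.1 s.
At the end, for the whole second after the job is handed in: The thick feeler stands released and at rest in the empty vise, gripped by its jaws: tip within 10 mm of the bottom, centre within 15 mm of the gap's middle, upright within 10 degrees, in line with the jaws within 11 degrees; the thin feeler is within 20 mm of where it was (z of thick_grip in the frame of vise below 0.11 m and horizontal distance between thick_grip and vise below 0.015 m and angle between thick_grip's own z axis and vertical below 0.18 rad and angle between the x axis of thick_grip and the x axis of vise, either way round below 0.2 rad and contact force between feeler_thick and vise above 1 N and contact force between the fingers and feeler_thick below 0.1 N and linear speed of feeler_thick below 0.02 m/s and distance of thin_grip from where it was at the start of the episode below 0.02 m); the robot touches nothing.
It fails at once if the feeler is rammed into the vise (over 70 N) (contact force between feeler_thick and vise above 70 N).
It fails at once if the thin feeler is pulled out of the rest (distance of thin_grip from where it was at the start of the episode above 0.04 m).
It also fails if it takes over 40 s, if anything falls off the work surface, if the arm or the gripper's body presses on something with over 40 N, if the wrist force passes 120 N, or if a joint passes its speed limit or range.

## Working session

There is one attempt and no reset: what is moved stays moved. The work goes in short steps, Python scripts to look and compute and a tool call to move; the robot and the scene stay as the last step left them, time stands still between calls to the robot, and variables do not carry over. Pictures are saved under pics/ and viewed, about 8 in all and at most 12, crops included, and the job is handed in when it is done.

Besides the shell and the picture viewer there is one more tool, called after "Request:" by a JSON object that holds its "method" and its "body". play_rows: Moves the arm, as the interface text tells. Its arguments: {"type":"object","properties":{"rows":{"type":"string"},"squeeze":{"type":"number"}},"required":["rows"]}

```bash
mkdir -p pics
python3 - <<'E'
from rig import readout, imaging
import cv2,json
o=readout.get_obs();print({k:(o[k]) for k in ['time','position','tool_rot','ft_force','grip_width']})
for n in ['scene','top']:
    cv2.imwrite(f'pics/{n}0.png',imaging.camera(n)); i=imaging.camera_info(n); print(n,i['K'],i['world_to_cam'])
E
```

```text
{'time': 0.0, 'position': array([0.17044199, 0.6005574 , 0.22157695]), 'tool_rot': array([-0.42657869,  0.56487677,  0.42590062,  0.56351886]), 'ft_force': array([ 0.19037337, -0.02767041, -0.47129466]), 'grip_width': 0.08689129014504103}
scene [[382.89365775   0.         316.67294712]
 [  0.         382.89365775 195.70283341]
 [  0.           0.           1.        ]] [[-0.43860431  0.89867947 -0.00121473  0.19988704]
 [ 0.6287554   0.3059004  -0.7149067  -0.17336945]
 [-0.64210039 -0.31432493 -0.6992188   1.13219494]
 [ 0.          0.          0.          1.        ]]
top [[438.80826491   0.         319.41884427]
 [  0.         438.80826491 207.22345722]
 [  0.           0.           1.        ]] [[ 3.49829271e-03 -9.99801137e-01 -1.96328653e-02 -2.13061521e-02]
 [-9.88059179e-01 -4.31687214e-04 -1.54074243e-01  3.86496178e-01]
 [ 1.54035128e-01  1.99374295e-02 -9.87864200e-01  1.10297886e+00]
 [ 0.00000000e+00  0.00000000e+00  0.00000000e+00  1.00000000e+00]]
```

View pics/scene0.png

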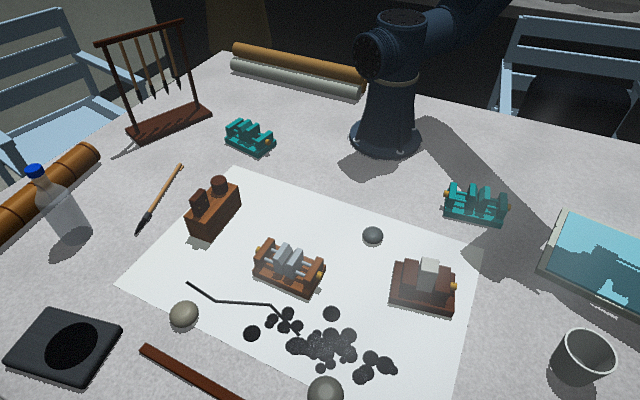

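View pics/top0.png

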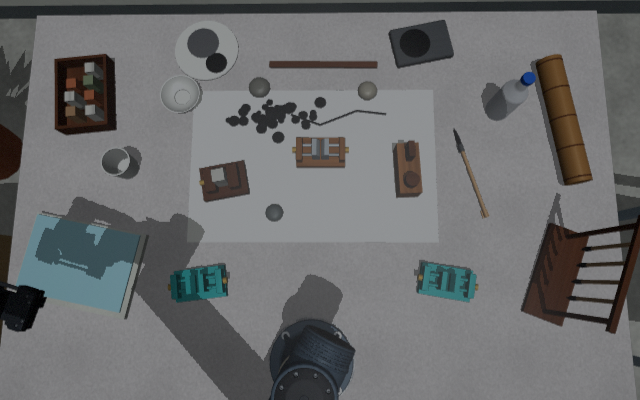

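The scene view shows the rest at (213,208), with the slab at (198,203) and the knob at (218,185), and the empty vise at (290,265). In the top view the rest is at (408,168), with the slab at its far end (410,148), and the vise is at (320,152). Next I'll enlarge both.

Run:
```python
import cv2,numpy as np
t=cv2.imread('pics/top0.png');s=cv2.imread('pics/scene0.png')
a=cv2.resize(t[125:205,285:435],None,fx=5,fy=5,interpolation=cv2.INTER_CUBIC)
cv2.imwrite('pics/c1.png',a)
b=cv2.resize(s[165:305,175:335],None,fx=4.2,fy=4.2,interpolation=cv2.INTER_CUBIC)
cv2.imwrite('pics/c2.png',b)
```

```text
(no output)
```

View pics/c1.png

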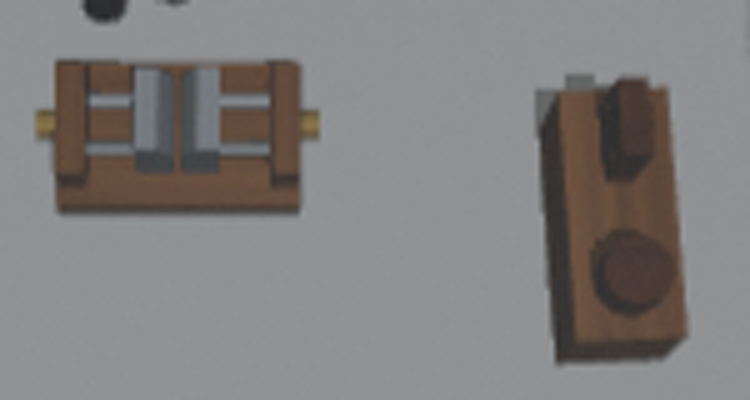

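View pics/c2.png

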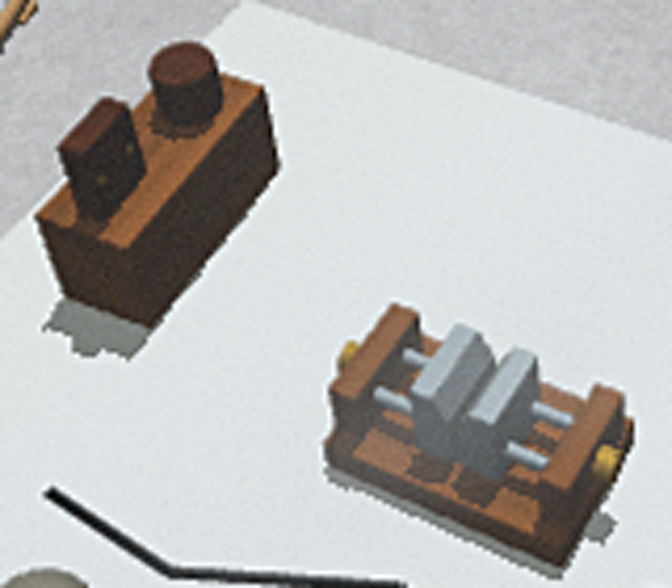

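Top crop: the jaw tops are centred near (178,109) in the crop, with the gap running vertically along world x. The slab top is at (632,124) and the knob at (635,270). Scene crop: the slab top is at (95,128) and the jaw tops' middle at (476,372). I'll triangulate these points.

```bash
cat > h.py <<'E'
import numpy as np
from scipy.spatial.transform import Rotation as R
from rig import readout, imaging
def ray(info,p):
    K,W=np.array(info['K']),np.array(info['world_to_cam']); r=W[:3,:3].T
    d=r@np.linalg.solve(K,[p[0],p[1],1.]); return -r@W[:3,3],d/np.linalg.norm(d)
def plane(info,p,z):
    c,d=ray(info,p); return c+d*(z-c[2])/d[2]
def tri(obs):
    A=0;b=0;L=[]
    for i,p in obs:
        c,d=ray(i,p);M=np.eye(3)-np.outer(d,d);A=A+M;b=b+M@c;L.append((M,c))
    x=np.linalg.solve(A,b); return x,[np.linalg.norm(M@(x-c)) for M,c in L]
def proj(info,X):
    W=np.array(info['world_to_cam']);q=np.array(info['K'])@(W[:3,:3]@X+W[:3,3]);return q[:2]/q[2]
E
python3 - <<'E'
from h import *
T=imaging.camera_info('top');S=imaging.camera_info('scene')
t=lambda u,v:(285+u/5-.4,125+v/5-.4); s=lambda u,v:(175+u/4.2-.4,165+v/4.2-.4)
print('slabtop',tri([(T,t(632,124)),(S,s(95,128))]),plane(T,t(632,124),.115))
print('jaws',tri([(T,t(178,109)),(S,s(476,372))]),plane(T,t(178,109),.066))
print('knobtop',tri([(T,t(636,270)),(S,s(184,65))]))
def yaw(a,b,z): d=plane(T,t(*a),z)-plane(T,t(*b),z);return np.degrees(np.arctan2(d[1],d[0]))
print('rest yaw',yaw((560,90),(577,342),.065),yaw((667,90),(688,335),.065))
print('jaw yaw',yaw((135,68),(135,150),.066),yaw((220,68),(220,150),.066), yaw((57,62),(57,180),.052),yaw((300,62),(300,180),.052))
o=readout.get_obs();print(R.from_quat(o['tool_rot']).as_matrix());I=imaging.camera_info('wrist')
r=R.from_quat(o['tool_rot']).as_matrix();c,d=ray(I,(320,200));print('cam in tool',r.T@(c-o['position']),r.T@d,I['K'])
E
```

```text
slabtop (array([ 0.51773713, -0.24609971,  0.10911742]), [np.float64(0.0012949092845095822), np.float64(0.0012949092845094734)]) [ 0.51522614 -0.24384542  0.115     ]
jaws (array([ 0.53840876, -0.02241719,  0.06430593]), [np.float64(0.00029924384046936797), np.float64(0.0002992438404693686)]) [ 0.5380336 -0.0227184  0.066    ]
knobtop (array([ 0.44773742, -0.24808831,  0.09397178]), [np.float64(0.0003619454030672207), np.float64(0.00036194540306731733)])
rest yaw 2.3698857891467546 2.9429044816361074
jaw yaw 0.3578881341566669 0.015777309521485497 0.6722687954200547 -0.30572850010934755
[[-8.58524954e-04 -9.61940488e-01  2.73257680e-01]
 [-1.75259282e-03  2.73258809e-01  9.61938954e-01]
 [-9.99998096e-01  3.46939148e-04 -1.92048950e-03]]
cam in tool [-0.16185052  0.07580467 -0.00020868] [ 0.95739934 -0.28867429  0.00732507] [[322.61844776   0.         317.58586452]
 [  0.         322.61844776 195.6743544 ]
 [  0.           0.           1.        ]]
```

Request:
{"method": "play_rows", "body": {"rows": "-0.108 0 0 0 0 0 0; -0.108 0 0 0 0 0 0; -0.108 0 0 0 0 0 0; 0 0 0 0 -26.7 -29.3 0; 0 0 0 0 -26.7 -29.3 0; 0 0 0 0 -26.7 -29.3 0; 0 0 0 0 -26.7 -29.3 0; 0 0 0 0 -26.7 -29.3 0"}}

```text
time: 0.77
position: [0.3116, 0.4596, 0.2222]
tool_rot: [-0.512, 0.488, 0.512, 0.488]
ft_force: [-0.1, -0.7, -0.0]
grip_width: 0.0873
```

Request:
{"method": "play_rows", "body": {"rows": "0 0 0 0 -18.3 -35.9 0; 0 0 0 0 -18.3 -35.9 0; 0 0 0 0 -18.3 -35.9 0; 0 0 0 0 -18.3 -35.9 0; 0 0 0 0 -18.3 -35.9 0; 0 0 0 0 -18.3 -35.9 0; 0 0 0 0 -18.3 -35.9 0; 0 0 0 0 -18.3 -35.9 0"}}

```text
time: 1.43
position: [0.4711, 0.1793, 0.2224]
tool_rot: [-0.511, 0.488, 0.512, 0.488]
ft_force: [0.4, 1.4, 0.3]
grip_width: 0.087
```

Request:
{"method": "play_rows", "body": {"rows": "0 0 0 0 -4 -39 0; 0 0 0 0 -4 -39 0; 0 0 0 0 -4 -39 0; 0 0 0 0 -4 -39 0; 0 0 0 0 -4 -39 0; 0 0 0 0 -4 -39 0; 0 0 0 0 0 0 0; 0 0 0 0 0 0 0"}}

```text
time: 2.1
position: [0.506, -0.0535, 0.2222]
tool_rot: [-0.51, 0.489, 0.511, 0.489]
ft_force: [0.3, -0.3, 0.0]
grip_width: 0.0871
```

Run:
```python
from h import *
import cv2,pickle
o=readout.get_obs();i=imaging.camera_info('wrist');p=imaging.camera('wrist')
cv2.imwrite('pics/w1.png',p);pickle.dump((o,i),open('w1.pkl','wb'))
print(o['time'],o['position'],R.from_quat(o['tool_rot']).as_matrix()[:,2])
```

```text
2.1 [ 0.50596871 -0.05347225  0.22217698] [-4.25895016e-02  9.99092578e-01  3.94443831e-04]
```

View pics/w1.png

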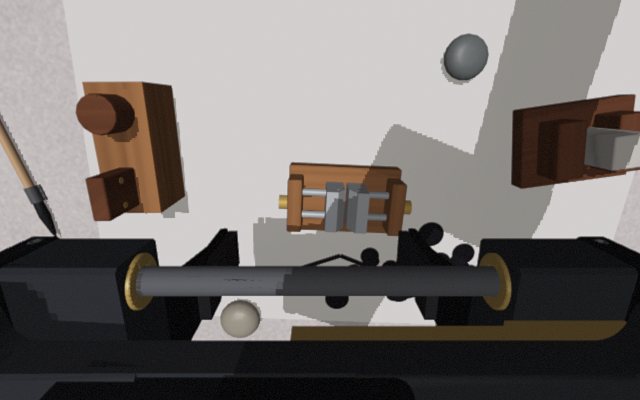

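Wrist view: the slab feeler top is at about (104,195), the knob at (105,113), and the vise jaws at (335–358,207), all unobstructed. Next I'll move over the slab.

Request:
{"method": "play_rows", "body": {"rows": "0 0 0 0 -0.7 -38 0; 0 0 0 0 -0.7 -38 0; 0 0 0 0 -0.7 -38 0; 0 0 0 0 -0.7 -38 0; 0 0 0 0 -0.7 -38 0; 0 0 0 0 0 0 0; 0 0 0 0 0 0 0"}}

```text
time: 2.73
position: [0.5184, -0.2409, 0.2221]
tool_rot: [-0.511, 0.488, 0.512, 0.488]
ft_force: [-0.1, 0.7, -0.3]
grip_width: 0.0869
```

Run:
```python
from h import *
import cv2,pickle
o=readout.get_obs();i=imaging.camera_info('wrist');p=imaging.camera('wrist')
cv2.imwrite('pics/w2.png',p);pickle.dump((o,i),open('w2.pkl','wb'))
print(o['time'],o['position'])
w1=cv2.imread('pics/w1.png');f=lambda im,u,v,w,h:cv2.resize(im[v:v+h,u:u+w],None,fx=5,fy=5,interpolation=cv2.INTER_CUBIC)
i1=pickle.load(open('w1.pkl','rb'))[1]
u,v=proj(i,np.array([.515,-.245,.113]));u0,v0=int(u)-40,int(v)-55
print(u0,v0)
left=f(p,u0,v0,80,110); right=f(w1,305,150,78,110)
cv2.imwrite('pics/c3.png',np.hstack([left,right]))
```

```text
2.7333 [ 0.51838223 -0.24087178  0.22211698]
273 134
```

View pics/c3.png

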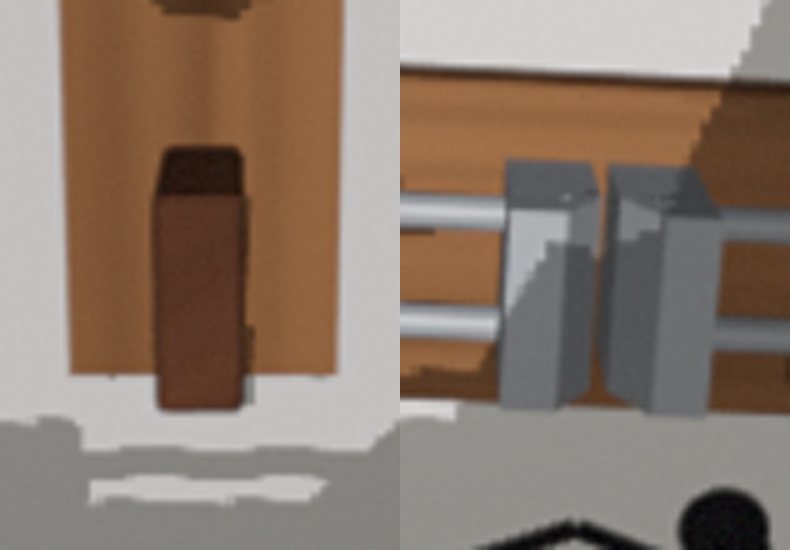

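Left crop (w2): the slab top face has corners (155,195), (246,195), (242,410) and (157,410). Right crop (w1): the mouth's inner edges run (570,208)–(562,408) and (666,215)–(645,415).

Run:
```python
from h import *
import pickle
i1=pickle.load(open('w1.pkl','rb'))[1];o2,i2=pickle.load(open('w2.pkl','rb'))
T=imaging.camera_info('top');S=imaging.camera_info('scene')
a=lambda u,v:(273+u/5-.4,134+v/5-.4); b=lambda u,v:(305+(u-400)/5-.4,150+v/5-.4)
t=lambda u,v:(285+u/5-.4,125+v/5-.4); s=lambda u,v:(175+u/4.2-.4,165+v/4.2-.4)
print('slab',tri([(T,t(632,124)),(S,s(95,128)),(i2,a(200,302))]))
P=[plane(i2,a(*p),.115) for p in [(155,195),(246,195),(242,410),(157,410)]];print(np.round(P,4),np.mean(P,0))
y=lambda p,q:np.degrees(np.arctan2((q-p)[1],(q-p)[0]))
print('yaw',y(P[0],P[3]),y(P[1],P[2]), y(P[0],P[1])+90)
print('jaws',tri([(T,t(178,109)),(S,s(476,372)),(i1,b(611,311))]))
Q=[plane(i1,b(*p),.066) for p in [(570,208),(666,215),(645,415),(562,408),(505,208),(720,215),(706,415),(500,408)]];print(np.round(Q,4),np.mean(Q[:4],0),np.mean(Q[4:],0))
print('yaw',y(Q[0],Q[3]),y(Q[1],Q[2]),y(Q[4],Q[7]),y(Q[5],Q[6]),y(Q[4],Q[5])+90,y(Q[7],Q[6])+90)
m=R.from_quat(o2['tool_rot']).as_matrix();print(m, o2['position'])
```

```text
slab (array([ 0.51849634, -0.24549954,  0.11014047]), [np.float64(0.0018704439943924025), np.float64(0.001069162661736908), np.float64(0.001156121438773571)])
[[ 0.4998 -0.2537  0.115 ]
 [ 0.4991 -0.2382  0.115 ]
 [ 0.5377 -0.237   0.115 ]
 [ 0.5384 -0.252   0.115 ]] [ 0.51876055 -0.24521984  0.115     ]
yaw 2.505829803384247 1.8268636346592781 182.65517805857195
jaws (array([ 0.53826371, -0.02215504,  0.06431944]), [np.float64(0.0005948929363398606), np.float64(4.4828242517356876e-05), np.float64(0.0005933050495113796)])
[[ 5.156e-01 -3.170e-02  6.600e-02]
 [ 5.162e-01 -1.200e-02  6.600e-02]
 [ 5.603e-01 -1.300e-02  6.600e-02]
 [ 5.595e-01 -3.070e-02  6.600e-02]
 [ 5.162e-01 -4.500e-02  6.600e-02]
 [ 5.158e-01 -1.000e-03  6.600e-02]
 [ 5.598e-01 -1.000e-04  6.600e-02]
 [ 5.600e-01 -4.380e-02  6.600e-02]] [ 0.53790459 -0.02186649  0.066     ] [ 0.53793062 -0.02247295  0.066     ]
yaw 1.2765538232285483 -1.3663858722574265 1.4702683788789448 1.0894704213527249 180.52614799001162 180.3664058284883
[[-5.33181706e-04 -9.98935151e-01 -4.61332810e-02]
 [ 1.09414460e-03 -4.61338427e-02  9.98934668e-01]
 [-9.99999259e-01  4.82137210e-04  1.11757723e-03]] [ 0.51838223 -0.24087178  0.22211698]
```

Request:
{"method": "play_rows", "body": {"rows": "0 0 0 0 -0.4 -4.4 0; 0 0 0 30 0 0 0; 0 0 0 30 0 0 0; 0 0 0 30 0 0 0; 0 0 0 25 0 0 0; 0 0 0 20 0 0 0; 0 0 0 10 0 0 0; 0 0 0 0 0 0 0"}}

```text
time: 3.45
position: [0.5176, -0.2427, 0.0755]
tool_rot: [-0.51, 0.488, 0.514, 0.487]
ft_force: [-0.5, 0.5, 0.5]
grip_width: 0.0872
```

Request:
{"method": "play_rows", "body": {"rows": "0 0 0 0 0 0 0.6; 0 0 0 0 0 0 0.75; 0 0 0 0 0 0 0.85; 0 0 0 0 0 0 1; 0 0 0 0 0 0 1; 0 0 0 0 0 0 1; 0 0 0 0 0 0 1; 0 0 0 0 0 0 1", "squeeze": 30}}

```text
time: 4.12
position: [0.5189, -0.2455, 0.0777]
tool_rot: [0.512, -0.488, -0.512, -0.488]
ft_force: [-0.1, -0.3, -0.6]
grip_width: 0.042
```

Request:
{"method": "play_rows", "body": {"rows": "0 0 0 0 0 0 1; 0 0 0 0 0 0 1; 0 0 0 0 0 0 1; 0 0 0 0 0 0 1; 0 0 0 0 0 0 1; 0 0 0 0 0 0 1; 0 0 0 0 0 0 1; 0 0 0 0 0 0 1"}}

```text
time: 4.78
position: [0.5189, -0.2454, 0.0775]
tool_rot: [-0.512, 0.488, 0.512, 0.488]
ft_force: [-0.0, 0.3, -0.8]
grip_width: 0.0156
```

Request:
{"method": "play_rows", "body": {"rows": "0 0 0 -6 0 0 1; 0 0 0 -12 0 0 1; 0 0 0 -15 0 0 1; 0 0 0 -16 0 0 1; 0 0 0 -16 0 0 1; 0 0 0 -15 0 0 1; 0 0 0 -6 0 0 1; 0 0 0 0 0 0 1"}}

```text
time: 5.45
position: [0.5198, -0.246, 0.1654]
tool_rot: [0.513, -0.488, -0.51, -0.488]
ft_force: [-0.2, -0.5, -1.4]
grip_width: 0.0156
```

Run:
```python
from h import *
import cv2,pickle
o=readout.get_obs();i=imaging.camera_info('wrist');p=imaging.camera('wrist');s=imaging.camera('scene')
print(o['time'],o['position'],o['ft_force'],o['grip_width'],R.from_quat(o['tool_rot']).as_matrix()[:,2])
c=cv2.resize(p[120:320,230:410],None,fx=2.8,fy=2.8);d=cv2.resize(s[120:270,140:270],None,fx=3,fy=3)
h=max(c.shape[0],d.shape[0]);pad=lambda a:cv2.copyMakeBorder(a,0,h-a.shape[0],0,0,cv2.BORDER_CONSTANT)
q=np.hstack([pad(c),pad(d)])[:600,:];print(q.shape);cv2.imwrite('pics/c4.png',q[:, :800] if q.shape[1]>800 else q)
```

```text
5.45 [ 0.51978273 -0.24600858  0.16535412] [-0.16591092 -0.54790916 -1.38314334] 0.01563146406406547 [-0.04727737  0.998879   -0.00236689]
(560, 894, 3)
```

View pics/c4.png

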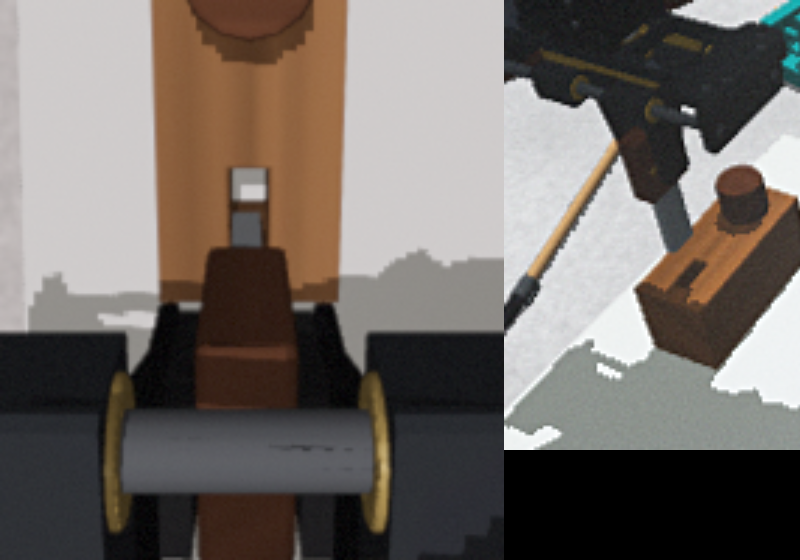

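The wrist crop and scene crop show the feeler upright between the pads. The blade is clear of its slot and the knob is undisturbed in the other one. Next I'll carry it over the mouth.

Request:
{"method": "play_rows", "body": {"rows": "0 0 0 0 -2 -0 1; 0 0 0 0 -3 28 1; 0 0 0 0 -5 39 1; 0 0 0 0 -5 39 1; 0 0 0 0 -5 39 1; 0 0 0 0 -5 39 1; 0 0 0 0 -3.8 38.7 1; 0.037 0 0 0 0 0 1"}}

```text
time: 6.22
position: [0.5352, -0.0145, 0.1623]
tool_rot: [-0.502, 0.496, 0.506, 0.496]
ft_force: [0.0, 0.2, -1.0]
grip_width: 0.016
```

Request:
{"method": "play_rows", "body": {"rows": "0 0 0 0 0 0 1; 0 0 0 0 0 0 1; 0 0 0 0 0 0 1"}}

```text
time: 6.47
position: [0.5372, -0.0224, 0.163]
tool_rot: [-0.502, 0.498, 0.503, 0.497]
ft_force: [0.2, 0.4, -0.9]
grip_width: 0.0156
```

Run:
```python
from h import *
import cv2,pickle
o=readout.get_obs();i=imaging.camera_info('wrist');p=imaging.camera('wrist');s=imaging.camera('scene')
pickle.dump((o,i),open('w3.pkl','wb'))
m=R.from_quat(o['tool_rot']).as_matrix();print(o['time'],o['position'],o['ft_force'],o['grip_width'],m)
d=np.array([.538,-.0222,0])-o['position'];print('to go tool',m.T@d*1000)
c=cv2.resize(p[120:290,250:390],None,fx=3.2,fy=3.2,interpolation=cv2.INTER_CUBIC);d=cv2.resize(s[160:320,240:340],None,fx=3.4,fy=3.4,interpolation=cv2.INTER_CUBIC)
d=d[:544];d=np.vstack([d,np.zeros((max(0,544-d.shape[0]),d.shape[1],3),'uint8')])
q=np.hstack([c,d]);print(q.shape);cv2.imwrite('pics/c5.png',q)
```

```text
6.4667 [ 0.53720603 -0.0224269   0.16302261] [ 0.23335042  0.36343847 -0.90403879] 0.015553148331649934 [[-6.61841463e-04 -9.99949893e-01 -9.98864671e-03]
 [-1.92341939e-04 -9.98852142e-03  9.99950095e-01]
 [-9.99999762e-01  6.63729669e-04 -1.85721483e-04]]
to go tool [163.02200548  -0.90439853   0.24923434]
(544, 788, 3)
```

View pics/c5.png

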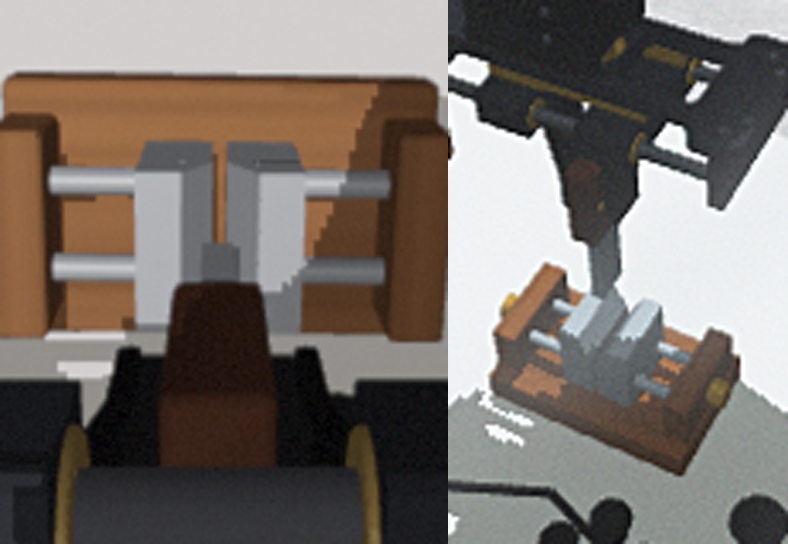

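The blade lines up with the gap (both at crop column ~220) and stands above the mouth. I'll descend in stages and watch the force.

Request:
{"method": "play_rows", "body": {"rows": "0 0 0 4 -0.9 0.2 1; 0 0 0 6 0 0 1; 0 0 0 6 0 0 1; 0 0 0 5 0 0 1; 0 0 0 4 0 0 1; 0 0 0 3 0 0 1; 0 0 0 3 0 0 1; 0 0 0 3 0 0 1"}}

```text
time: 7.23
position: [0.5381, -0.0214, 0.1292]
tool_rot: [0.503, -0.497, -0.503, -0.497]
ft_force: [-0.7, 1.0, -0.9]
grip_width: 0.0157
```

Request:
{"method": "play_rows", "body": {"rows": "0 0 0 2 0 0 1; 0 0 0 2 0 0 1; 0 0 0 2 0 0 1; 0 0 0 2 0 0 1; 0 0 0 2 0 0 1"}}

```text
time: 7.65
position: [0.5387, -0.0217, 0.1203]
tool_rot: [0.503, -0.497, -0.502, -0.498]
ft_force: [-1.0, -0.2, 8.2]
grip_width: 0.0159
```

Request:
{"method": "play_rows", "body": {"rows": "0 0 0 2 0 0 1; 0 0 0 2 0 0 1; 0 0 0 2 0 0 1; 0 0 0 2 0 0 1; 0 0 0 2 0 0 1; 0 0 0 2 0 0 1; 0 0 0 2 0 0 1; 0 0 0 2 0 0 1"}}

```text
time: 8.32
position: [0.5381, -0.0215, 0.1033]
tool_rot: [-0.503, 0.497, 0.503, 0.497]
ft_force: [0.3, -1.2, 2.6]
grip_width: 0.0161
```

Request:
{"method": "play_rows", "body": {"rows": "0 0 0 2 0 0 1; 0 0 0 2 0 0 1; 0 0 0 1.5 0 0 1; 0 0 0 1.5 0 0 1; 0 0 0 1 0 0 1; 0 0 0 1 0 0 1; 0 0 0 1 0 0 1; 0 0 0 0 0 0 1"}}

```text
time: 8.98
position: [0.538, -0.0214, 0.0933]
tool_rot: [-0.502, 0.497, 0.503, 0.497]
ft_force: [-0.2, -0.9, 1.0]
grip_width: 0.0159
```

Request:
{"method": "play_rows", "body": {"rows": "0 0 0 1 0 0 1; 0 0 0 1 0 0 1; 0 0 0 1 0 0 1; 0 0 0 0.7 0 0 1; 0 0 0 0.7 0 0 1; 0 0 0 0 0 0 1"}}

```text
time: 9.48
position: [0.5381, -0.0214, 0.089]
tool_rot: [0.503, -0.497, -0.503, -0.497]
ft_force: [1.1, -0.8, 0.5]
grip_width: 0.0159
```

Request:
{"method": "play_rows", "body": {"rows": "0 0 0 0.7 0 0 1; 0 0 0 0.7 0 0 1; 0 0 0 0 0 0 1"}}

```text
time: 9.73
position: [0.5381, -0.0214, 0.0876]
tool_rot: [0.503, -0.497, -0.503, -0.497]
ft_force: [0.7, -0.3, 2.0]
grip_width: 0.0156
```

Request:
{"method": "play_rows", "body": {"rows": "0 0 0 0.7 0 0 1; 0 0 0 0.5 0 0 1; 0 0 0 0 0 0 1"}}

```text
time: 9.98
position: [0.5382, -0.0214, 0.0874]
tool_rot: [0.503, -0.497, -0.502, -0.498]
ft_force: [-1.2, -0.7, 8.2]
grip_width: 0.0157
```

Request:
{"method": "play_rows", "body": {"rows": "0 0 0 0.6 0 0 1; 0 0 0 0.5 0 0 1; 0 0 0 0 0 0 1"}}

```text
time: 10.23
position: [0.5383, -0.0214, 0.0873]
tool_rot: [0.503, -0.497, -0.502, -0.498]
ft_force: [-3.5, -0.3, 16.6]
grip_width: 0.0158
```

The TCP has stopped at 0.0873, close to the predicted 0.0875, and the force is rising, so the tip is home. I'll ease off the push and release.

Request:
{"method": "play_rows", "body": {"rows": "0 0 0 -1.5 0 0 1; 0 0 0 0 0 0 1; 0 0 0 0 0 0 0.75; 0 0 0 0 0 0 0.6; 0 0 0 0 0 0 0.4; 0 0 0 0 0 0 0.2; 0 0 0 0 0 0 0.2; 0 0 0 0 0 0 0.2"}}

```text
time: 10.9
position: [0.5379, -0.0213, 0.0867]
tool_rot: [-0.502, 0.498, 0.503, 0.497]
ft_force: [-0.6, -0.3, -0.4]
grip_width: 0.0471
```

Request:
{"method": "play_rows", "body": {"rows": "0 0 0 0 0 0 0.2; 0 0 0 0 0 0 0.2; 0 0 0 0 0 0 0.2; 0 0 0 0 0 0 0.2"}}

```text
time: 11.23
position: [0.5381, -0.0214, 0.087]
tool_rot: [0.503, -0.497, -0.503, -0.497]
ft_force: [-0.3, 0.8, -0.3]
grip_width: 0.0678
```

Request:
{"method": "play_rows", "body": {"rows": "0 0 0 -10 0 0 0.2; 0 0 0 -20 0 0 0.2; 0 0 0 -25 0 0 0.2; 0 0 0 -25 0 0 0.2; 0 0 0 -25 0 0 0.2; 0 0 0 -20 0 0 0.2; 0 0 0 -10 0 0 0.2; 0 0 0 0 0 0 0.2"}}

```text
time: 11.9
position: [0.5396, -0.0217, 0.2249]
tool_rot: [0.504, -0.496, -0.501, -0.499]
ft_force: [-0.1, 0.2, 0.7]
grip_width: 0.07
```

Run:
```python
from h import *
import cv2,pickle
o=readout.get_obs();i=imaging.camera_info('wrist');p=imaging.camera('wrist');s=imaging.camera('scene')
pickle.dump((o,i,imaging.camera_info('scene')),open('w4.pkl','wb'))
print(o['time'],o['position'],o['ft_force'],o['grip_width'])
c=cv2.resize(p[120:290,250:390],None,fx=3.2,fy=3.2,interpolation=cv2.INTER_CUBIC);d=cv2.resize(s[160:320,180:330],None,fx=2.3,fy=3.4*2.3/3.4,interpolation=cv2.INTER_CUBIC)
d=np.vstack([d,np.zeros((max(0,544-d.shape[0]),d.shape[1],3),'uint8')])
q=np.hstack([c,d]);print(q.shape);cv2.imwrite('pics/c6.png',q)
```

```text
11.9 [ 0.53962055 -0.02172017  0.22492022] [-0.06574699  0.21577601  0.73730163] 0.07002401353411235
(544, 793, 3)
```

View pics/c6.png

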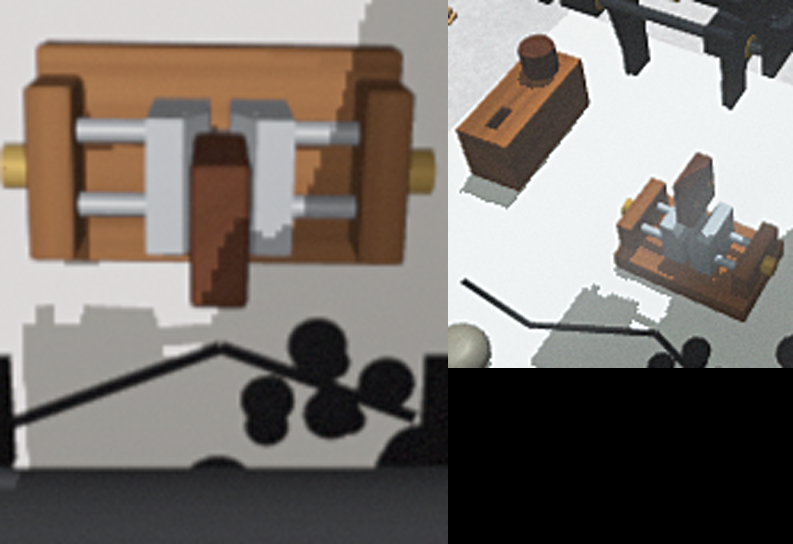

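The feeler stands upright in the jaws, released (top face (192,166)–(246,306) in the crop), and the thin feeler is still in the rest. One numeric check, then I hand in.

Run:
```python
from h import *
import pickle
from rig import robot
o,i,S=pickle.load(open('w4.pkl','rb'))
a=lambda u,v:(250+u/3.2-.35,120+v/3.2-.35)
P=np.array([plane(i,a(*p),.125) for p in [(192,166),(250,166),(246,306),(192,306)]]);c=P.mean(0);d=P[2]+P[3]-P[0]-P[1]
print('centre off mm',(c-[.538,-.0222,.125])*1e3,'yaw',np.degrees(np.arctan2(d[1],d[0])),'len',np.linalg.norm(d)/2)
s=lambda u,v:(180+(u-448)/2.3-.3,160+v/2.3-.3)
print('top height',tri([(i,a(220,236)),(S,s(694,170))]))
ok=np.linalg.norm((c-[.538,-.0222,.125])[:2])<.01
if ok: print(robot.hand_in())
```

```text
centre off mm [-0.13605628  0.79892859  0.        ] yaw -0.13284695982933223 len 0.03835080866211444
top height (array([ 0.53791831, -0.02140172,  0.12349106]), [np.float64(8.660644991308457e-06), np.float64(8.660644991253226e-06)])
the job is handed in; nothing more can be done
None
```

I lifted the thick feeler from the rest, slid it down between the steel jaws of the empty vise and let go. The job is handed in; there was no verdict.

- **Insertion:** The jaws dragged with about 9 N at the flare and 1–3 N below it. The tool then stopped at 0.0873 m against 0.0875 m predicted, with the force rising to 17 N, so I took the tip to be home, eased off and released.
- **Final position:** The grip's centre is under 1 mm from the gap's middle and about 0.1° off world x, while the jaws measured about 0.6°. I did not measure the tilt, but it looks upright in the last pictures.
- **Height:** The grip's top triangulates to 0.1235 m against 0.125 m expected, within the calibration error.
- **Thin feeler:** It is still in its slot by eye; I did not measure it again. The gripper was clear of everything and about 0.1 m above the feeler at hand-in, 12 s into the run.
- **Checks that disagreed:** Before the grasp, triangulation put the slab's top at 0.110 m, 5 mm below the 0.115 m in the text. I used the text's height there, and the stop height agreed with it.

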